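# Lock the closing collar of the fragment trap

## Robot

A 6-joint arm with a two-finger parallel gripper is mounted at the origin on the work surface; the furniture and walls round the work are solid. World frame = base frame: x ahead of the robot, y to its left, z up, the work surface at z = 0. Lengths are in m, angles in rad, forces in N, time in s.
With the tool pointing down it reaches from about 0.35 to 0.975 m from the base axis. Payload 7.1 kg.
Tool frame: the origin (TCP) lies between the finger pads; the fingertips stand robot.tip_reach ahead of it and the grasp point (between the pads) lies 2 mm behind it (robot.tip_reach is the distance from the TCP to the fingertips, in m); z points along the fingers, y is the line along which they close (so a half turn about z gives the same grasp; the last joint's range is limited). The gripper opens to 88 mm and grips with 3 to 60 N. Pads are 20 mm wide; open, the fingers measure 115 mm over their backs; the gripper's body (75 mm by 178 mm) begins 61 mm behind the grasp point.
Start: joints at [-1.165, 0.423, 1.63, -0, 1.089, -0.019], TCP at [0.258, -0.569, 0.216] pointing down, gripper open.
Joint ranges: [-3, 3], [-0.9, 2.11], [0.09, 2.58], [-1.31, 4.45], [0.11, 2.69], [-2.54, 2.54]. Speed limits (rad/s): [2.39, 2.39, 3.01, 3.14, 3.14, 3.14].

## Interface

Orientations are given as a rotation vector (axis times angle).
In Python, from cell import robot gives the robot as it stands.
- The arm moves only by the tool jog_arm, never from a script. Its argument "moves" is one flat list of numbers, 7 for each row, row after row: the turn, a rotation vector about the tool's x, y, z in units of 8 degrees (1.0 is 8 degrees), then the shift along the tool's x, y, z in units of 25 mm (1.0 is 25 mm), then the gripper's target within -1 to 1 (fully open at 1, half-way at 0, shut at -1). In form: [ax, ay, az, x, y, z, gripper, ax, ay, az, x, y, z, gripper, ...]. A call has 1 to 10 rows; each row shifts and turns the commanded pose from where the row before left it, along the tool's axes as they then stand; what a row does not reach is not made up. A row lasts 1/10 s, in which the tool goes at most 50 mm and 8.59 degrees, less where a joint would pass 70% of its speed; a pose out of reach is approached as far as the arm can. A call is refused whole if a number of a shift passes 1 or a number of a turn 1, either way. A call with a gripper value outside its range is refused whole. The fingers move at their own pace and stop on an object; "grip_force" is the grip in N (left out, the last holds). Time passes only in rows, so rows that do not move let the fingers close. It gives the time, the measured TCP pose, the force, the opening and the grip force at its end, in the units of the state.
- robot.observe(): the state, without advancing time (a new reading comes with each control period).
- robot.capture(name): name is "scene" or "top" or "wrist"; returns (picture, depth): 480x640x3 uint8, blue, green, red; 480x640 float32, m along the optical axis (not along the pixel's ray), 0 where there is no reading.
- robot.get_calibration(name): a dict with "fx", "fy", "cx", "cy" (pixels), "R" (3x3) and "t" (3): a world point X has camera coordinates R X + t. Camera axes: x right, y down, z forward; pixel columns grow to the right and rows downward; lengths in m; the calibration is good to about 2 mm. The wrist camera is an equidistant fisheye: a pixel r from the principal point sees the ray r / f radians off the axis. A picture is of the moment at which its call begins: read the wrist's pose just before it. get_calibration takes no time and is no camera call; for the wrist camera it gives the pose at the moment of the call.
- robot.job_done(): hands the job in; it is judged then, once.
The state is a dict: "time_s": time; "qpos": joint angles; "qvel": joint speeds; "effort": joint torques, N m; "position": TCP position; "orientation": TCP orientation; "wrist_force": force on the tool from outside, world axes, zero at the start; "ft_torque": the same for the moment, N m; "grip_width": opening from 0.0 (shut) to 1.0 (fully open); "grasp_force": force on a finger pad.
Only numpy, scipy, OpenCV 4.12 (cv2) and the standard library are available. Lean on these libraries where they do the work, as an engineer would, in place of code of your own. Each camera call takes 0.05 s, during which the arm holds its last target. There are 200 camera calls.

## Task

Put the tilted fragment trap of the suction line back into service: pull the hitch clip sideways out of its stud and lay it flat on the bare table without dropping it. Then turn the trap's lock collar clockwise, seen facing its sight glass, until the lug is at the locked mark, and leave the things around it where they are.

Things in the scene. Friction and masses are not known exactly. Their poses are not given: they have to be found in the camera images.
- trap: Fragment trap: 80 mm pot with flange and collar in a 170x130 mm grey cradle fixed to the table, its face turned to the robot's left. Origin: table level, under the cradle; z up, -x to the front that the face leans to, -y to the side with the stud. Pot axis leans 30 deg from vertical: outward axis n = (-0.5, 0, 0.866) in this frame. Flange (dia 128) face centre at (-0.030, 0, 0.145).
- lock_collar (a joint): Angle of the lock collar about the pot axis, rad; grows clockwise seen facing the sight glass (turning about -n). 0 to 0.2 = rest, 1.30 = lug at the locked mark, stop at 1.36. Friction 0.2 N m, no spring. While the clip is in the stud its leg bars the lug at 0.3 to 0.4.
- collar_centre (a point): On the collar's axis, at mid-height of its fluted grip ring (dia 62 mm, 30 mm high along n, i.e. 15 mm to either side of this point; grip it across, tool along -n). Below the ring, a skirt of dia 88 (its top 16 mm below this point along n) carries the lug. Sight glass inside the ring is below the ring's top.
- collar_lug (a point): On top of the lug, a 14 mm wide block with a dark line that stands out of the collar's skirt to 56 mm from the axis, flush with the skirt's top. This point is 50 mm from the axis and turns with the collar.
- locked_mark (a point): The locked mark: a raised T-shaped bar on the flange rim, 60 mm from the axis, on the lower right of the face seen from its front (the stud is on the right). The other mark, a round pip on the upper right, is the rest mark.
- stud (a point): Centre of the cross-hole of the 18 mm stud, on a 45 mm long, 23 mm wide outrigger at the right (-y of the trap) of the flange, 72 mm from the axis; the stud's top is 8 mm above this point along n, 3 mm above the collar's skirt. The 8x8 mm hole runs along the trap's y; the clip comes out along the trap's -y.
- hitch_clip: Loose steel R-shaped spring clip, 6 mm wire, 79 mm long, 60 g. Origin: centre of its round loop (36 mm outside, 6 mm thick, free at the sides; grip it across y). x points along the clip to the leg tip, z across its flat. In the stud, x is the trap's y and z is n; the outrigger ends 4 mm short of the loop's centre, so half the loop overhangs.
- clip_tip (a point): Tip of the clip's straight leg (6 mm thick), 61 mm along x and 7 mm along y from the loop's centre. At the start it passes the stud's hole and ends 25 mm beyond the hole's centre. The table within 70 mm of x 0.47, y -0.13 is always bare, a good place to lay the clip.
- sample_tin: Bystander: green hinged tin, 94x134x37 mm, loose; origin under its centre. Leave it where it is.
- loupe: Bystander: black eyepiece loupe, 40 mm across, 28 mm high, loose; origin under its centre. Leave it where it is.
- bone_folder: Bystander: flat cream bone folder, 154x23x8 mm, loose, long along its y; origin under its centre. Leave it where it is.
Not all that is in view belongs to the job. There is more than one size of the trap; the one meant has the size given above.

How it is judged:
By the outcome, as a careful person would: the job done as asked, in the order asked, and still so for the second after the job is handed in, with the robot touching nothing.
It also fails if it takes over 64 s, if anything falls off the work surface, if the arm or the gripper's body presses on something with over 40 N, if the wrist force passes 120 N, or if a joint passes its speed limit or range.

## Working session

There is one attempt and no reset: what is moved stays moved. The work goes in short steps, Python scripts to look and compute and a tool call to move; the robot and the scene stay as the last step left them, time stands still between calls to the robot, and variables do not carry over. Pictures are saved under pics/ and viewed, at most 10 in all, crops included, and the job is handed in when it is done.

Besides the shell and the picture viewer there is one more tool, called after "Call:" as name(argument=value, ...) on one line, values as JSON. jog_arm: Moves the arm, as the interface text tells. Its arguments: {"type":"object","properties":{"moves":{"type":"array"},"grip_force":{"type":"number"}},"required":["moves"]}

```bash
ls; mkdir -p pics; python3 - <<'E'
from cell import robot
import cv2,numpy as np
print(robot.observe(), robot.tip_reach)
for n in("scene","top"):
    p,d=robot.capture(n);cv2.imwrite(f"pics/{n}.png",p);np.save(f"pics/{n}.npy",d);print(n,robot.get_calibration(n))
E
```

```text
pics
{'time_s': 0.0, 'qpos': array([-1.16499594e+00,  4.23824695e-01,  1.63068969e+00, -2.15880417e-05,
        1.08861747e+00, -1.90018385e-02]), 'qvel': array([-2.21678073e-04,  7.79366220e-04,  1.09253562e-04,  7.62069763e-04,
        4.37461473e-05,  4.78478313e-04]), 'effort': array([-6.02395812e-03, -5.44641101e+01, -2.73672295e+01,  6.40985160e-02,
        2.29363289e-02, -9.21418427e-05]), 'position': array([ 0.25737807, -0.56891496,  0.21501192]), 'orientation': array([-3.06951707e+00, -6.61969515e-01,  4.93922541e-04]), 'wrist_force': array([ 0.56493708, -0.12529526, -0.31047103]), 'ft_torque': array([-0.00732538, -0.0134549 , -0.01117408]), 'grasp_force': 0.0, 'grip_width': 0.9987026374477956} 0.017
scene {'fx': 593.1008566472632, 'fy': 593.1008566472632, 'cx': 323.33507199852596, 'cy': 236.73886789156217, 'R': array([[ 0.89176728, -0.45190059, -0.02317288],
       [-0.20335437, -0.35449253, -0.9126785 ],
       [ 0.40422534,  0.81860913, -0.4080208 ]]), 't': array([-0.33896502,  0.20436772,  1.31603113])}
top {'fx': 456.342785356442, 'fy': 456.342785356442, 'cx': 322.6136320201647, 'cy': 240.15260026170822, 'R': array([[-0.01340363, -0.99988169, -0.00754671],
       [-0.99510301,  0.014078  , -0.09783565],
       [ 0.09793032,  0.0061984 , -0.99517397]]), 't': array([0.05128433, 0.42769094, 1.21783903])}
```

View pics/scene.png

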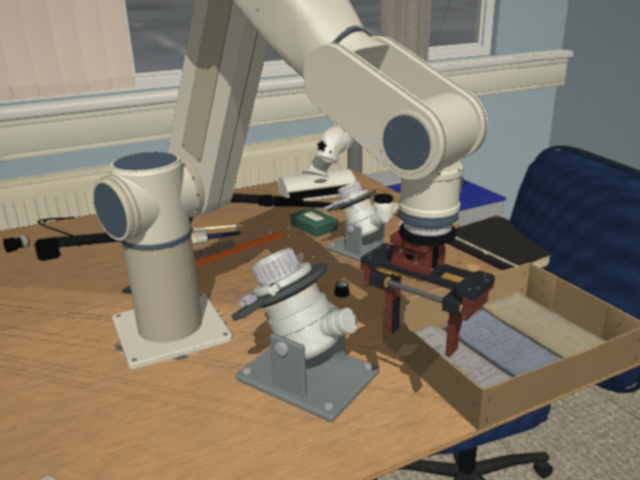

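View pics/top.png

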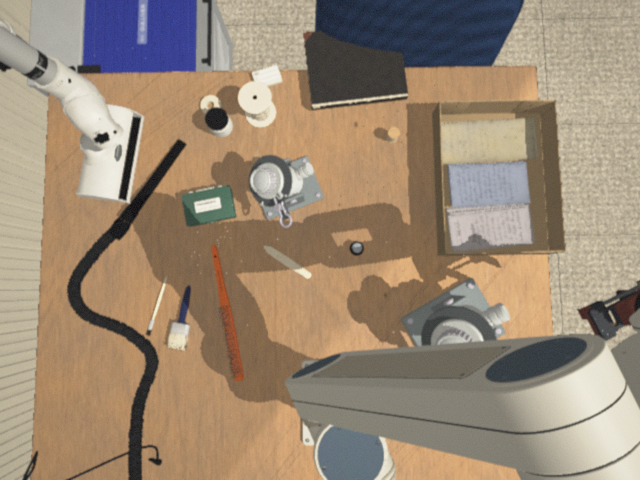

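Candidates: the trap at top px (282,185), next to the tin, with the clip visible, and the trap at top px (457,325), which looks larger. I'll measure both and view an enlarged crop.

```bash
cat > h.py <<'E'
import numpy as np,cv2
from cell import robot
def cloud(d,c):
    v,u=np.mgrid[:480,:640]
    P=np.stack([(u-c['cx'])/c['fx']*d,(v-c['cy'])/c['fy']*d,d],-1)
    return (P-c['t'])@c['R']          # R^T (Xc - t)
def proj(X,c):
    q=np.asarray(X)@c['R'].T+c['t'];return q[...,:2]/q[...,2:]*[c['fx'],c['fy']]+[c['cx'],c['cy']]
def ray(u,v,c,z):
    d=c['R'].T@np.array([(u-c['cx'])/c['fx'],(v-c['cy'])/c['fy'],1]);o=-c['R'].T@c['t'];return o+d*(z-o[2])/d[2]
E
python3 - <<'E'
from h import *
p=cv2.imread('pics/top.png');d=np.load('pics/top.npy');c=robot.get_calibration('top')
cv2.imwrite('pics/crop1.png',cv2.resize(p[130:240,220:360],None,fx=5,fy=5,interpolation=cv2.INTER_CUBIC))
P=cloud(d,c)
for (u,v) in [(268,182),(290,185),(285,205),(285,220),(457,330),(320,195),(350,300),(208,205),(288,262)]: print((u,v),P[v,u].round(4))
print(proj([[.47,-.13,0],[.54,-.13,0],[.4,-.13,0]],c))
# base plate extents (points at 2..15 mm height, grey)
hsv=cv2.cvtColor(p,cv2.COLOR_BGR2HSV)
for (a,b,e,f) in [(145,225,240,330),(270,350,395,515)]:
    m=np.zeros((480,640),bool);m[a:b,e:f]=1
    m&=(P[...,2]>.003)&(P[...,2]<.02)&(hsv[...,1]<70)
    q=P[m][:,:2].astype(np.float32);print(len(q),cv2.minAreaRect(q),np.median(P[m][:,2]))
E
```

```text
(268, 182) [0.5526 0.1723 0.1889]
(290, 185) [0.5481 0.1212 0.1733]
(285, 205) [0.5032 0.1355 0.152 ]
(285, 220) [0.4875 0.1488 0.004 ]
(457, 330) [ 0.2036 -0.252   0.2226]
(320, 195) [0.5547 0.051  0.0118]
(350, 300) [ 0.2656 -0.0268  0.0014]
(208, 205) [0.5262 0.3533 0.04  ]
(288, 262) [0.3711 0.1411 0.0054]
[[385.82988519 225.03670117]
 [385.15147739 200.08705583]
 [386.51569713 250.25864731]]
848 ((0.5745811462402344, 0.13498106598854065), (0.18468588590621948, 0.17141985893249512), 11.82188892364502) 0.012146541363226845
1414 ((0.20373432338237762, -0.31595802307128906), (0.17256487905979156, 0.2639918029308319), 28.940340042114258) 0.01633174328014024
```

View pics/crop1.png

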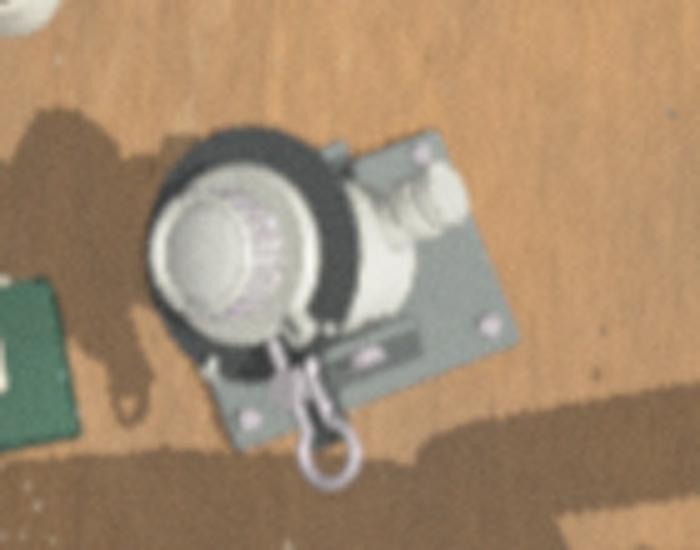

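The smaller trap at (282,185) matches the 170x130 cradle: its corners are at crop px (440,130), (515,345) and (240,445). The clip's loop is at full px (286,221) and the lug is near (280,196). The other trap's cradle measures over 0.26 m, so it isn't the one. Next I'll fit the pose.

```bash
cat >> h.py <<'E'
def pose(x,y,yaw):
    cy,sy=np.cos(yaw),np.sin(yaw);return np.array([[cy,-sy,0],[sy,cy,0],[0,0,1]]),np.array([x,y,0])
E
python3 - <<'E'
from h import *
p=cv2.imread('pics/top.png');c=robot.get_calibration('top');P=cloud(np.load('pics/top.npy'),c)
hsv=cv2.cvtColor(p,cv2.COLOR_BGR2HSV)
m=np.zeros((480,640),np.uint8);m[150:225,258:330]=1
m&=((P[...,2]>.007)&(P[...,2]<.017)&((hsv[...,1]<70))).astype(np.uint8)
m=cv2.morphologyEx(m,cv2.MORPH_OPEN,np.ones((3,3)))
n,l,s,_=cv2.connectedComponentsWithStats(m);m=l==1+s[1:,4].argmax()
v,u=np.nonzero(m);q=np.array([ray(a,b,c,.012)[:2] for a,b in zip(u,v)],np.float32)
r=cv2.minAreaRect(q);print(len(q),r,np.median(P[m][:,2]));print(cv2.boxPoints(r))
# flange plane normal: dark points with z .1-.2
dm=np.zeros((480,640),bool);dm[150:215,248:295]=1
dm&=(p.max(2)<90)&(P[...,2]>.1)&(P[...,2]<.2)
D=P[dm];
for _ in range(4):
    C=np.median(D,0);w=np.linalg.svd(D-D.mean(0))[2][2];e=(D-D.mean(0))@w;D=D[abs(e)<max(.003,2*e.std()*.7)]
w*=np.sign(w[2]);print('flange',len(D),D.mean(0),w,'lean',np.degrees(np.arccos(w[2])),'yaw',np.degrees(np.arctan2(-w[1],-w[0])),e.std())
E
```

```text
492 ((0.5618407726287842, 0.10269396007061005), (0.07316143065690994, 0.10500052571296692), 20.735898971557617) 0.0121565981990488
[[0.50904137 0.13884158]
 [0.546218   0.04064274]
 [0.6146402  0.06654634]
 [0.57746357 0.16474518]]
flange 421 [0.57221748 0.16489272 0.15243656] [-0.17439762  0.46407164  0.86846012] lean 29.719814147622774 yaw -69.40383438536408 0.0014056929983359582
```

```bash
python3 - <<'E'
from h import *
from scipy.optimize import least_squares
p=cv2.imread('pics/top.png');c=robot.get_calibration('top');P=cloud(np.load('pics/top.npy'),c)
yaw=np.radians(-69.3);R,_=pose(0,0,yaw);n=R@[-.5,0,.866];e1=R@[.866,0,.5];e2=R[:,1]
roi=np.zeros((480,640),bool);roi[150:230,240:300]=1
h=P@n
fl=(p.max(2)<90)&roi&(P[...,2]>.1)&(P[...,2]<.2);h0=np.median(h[fl]);print('flange h',h0)
# everything at or above the flange's plane: outer outline
q=P[fl&(abs(h-h0)<.004)];A=np.c_[q@e1,q@e2]
hull=cv2.convexHull(A.astype(np.float32))[:,0]
f=least_squares(lambda o:np.hypot(*(hull-o).T)-.064,hull.mean(0),loss='soft_l1',f_scale=.001)
print('flange circle',f.x,np.std(f.fun),len(hull))
C=f.x[0]*e1+f.x[1]*e2+h0*n;print('C',C,'origin',C-R@[-.03,0,.145])
# histogram of heights above flange
a=np.hypot(P@e1-f.x[0],P@e2-f.x[1])
for lo,hi in[(0,22),(24,30),(34,43),(46,55),(66,80),(82,110)]:
    k=roi&(a*1000>lo)&(a*1000<hi)&(h-h0>-.02)&(h-h0<.08);hh=np.histogram((h[k]-h0)*1000,np.arange(-20,80,4))
    print(lo,hi,dict((int(b),int(x)) for b,x in zip(hh[1],hh[0]) if x))
k=roi&(h-h0>.03)&(a<.05);ring=np.c_[P[k]@e1,P[k]@e2];print('ring',cv2.minEnclosingCircle(ring.astype(np.float32)),f.x)
# clip: px at loop
for (lo,hi) in [(66,120)]:
    k=roi&(a>.066)&(a<.13)&(h-h0>0)&(h-h0<.03)&(P@e2<f.x[1]);X=P[k];v,u=np.nonzero(k)
    for i in range(0,len(X),3): print(u[i],v[i],((X[i]-C)@e1*1000).round(1),((X[i]-C)@e2*1000).round(1),((X[i]-C)@n*1000).round(1))
E
```

```text
flange h 0.10799391462536984
flange circle [0.10373261 0.58798039] 0.009597009139062845 27
C [0.56268969 0.17431419 0.14538904] origin [5.73293936e-01 1.46250866e-01 3.89036107e-04]
0 22 {32: 31, 36: 147, 40: 26}
24 30 {4: 1, 8: 23, 12: 15, 16: 19, 20: 14, 24: 15, 28: 23, 32: 51, 36: 66, 40: 59}
34 43 {-4: 18, 0: 17, 4: 32, 8: 137, 12: 45, 32: 1, 36: 1}
46 55 {-8: 6, -4: 141, 0: 129, 4: 19, 8: 14, 12: 4}
66 80 {-4: 15, 0: 9, 4: 13, 8: 24, 12: 21, 16: 1}
82 110 {-8: 2, -4: 5, 0: 31, 4: 32, 8: 31, 12: 1}
ring ((0.10327517241239548, 0.5902581214904785), 0.032793086022138596) [0.10373261 0.58798039]
281 204 14.3 -65.3 10.0
284 204 17.0 -66.8 1.4
282 205 15.6 -68.6 9.5
277 206 3.9 -66.0 13.8
280 206 9.8 -68.6 10.4
283 206 14.4 -70.8 4.9
276 207 0.4 -67.1 14.1
279 207 5.0 -69.3 8.6
282 207 12.4 -72.5 7.6
285 207 16.1 -74.4 0.7
276 208 -2.1 -68.7 11.8
279 208 8.3 -73.1 15.6
282 208 11.6 -74.8 8.0
286 208 18.3 -77.9 1.6
276 209 -1.4 -71.6 14.5
279 209 5.3 -74.6 12.5
282 209 10.6 -77.0 8.0
285 209 15.7 -79.4 3.5
275 210 -6.5 -72.1 12.4
278 210 2.3 -75.8 13.5
281 210 4.0 -77.0 3.5
284 210 14.8
[... 453 characters left out ...]
 6.5 -94.2 0.2
288 216 19.8 -99.4 9.0
280 217 -2.2 -92.7 9.5
283 217 0.4 -94.3 0.7
286 217 8.0 -97.5 0.1
289 217 22.7 -103.1 11.1
280 218 -4.7 -94.4 7.1
283 218 0.7 -96.9 3.0
287 218 9.9 -101.0 0.5
291 218 22.3 -106.0 3.5
281 219 -3.1 -97.7 7.1
284 219 2.6 -100.4 3.4
291 219 24.4 -109.2 8.7
281 220 -4.3 -99.9 6.9
289 220 18.5 -109.3 9.2
279 221 -7.8 -100.8 11.5
289 221 14.5 -110.6 4.4
279 222 -12.0 -102.0 6.5
289 222 17.0 -113.8 10.2
280 223 -10.0 -105.5 7.1
290 223 15.0 -116.0 4.3
282 224 -5.9 -109.9 6.7
290 224 17.3 -119.2 9.6
283 225 -5.8 -112.7 4.2
288 225 11.0 -119.2 9.8
282 226 -8.0 -114.3 6.7
285 226 2.5 -118.3 10.6
288 226 8.0 -120.9 6.5
284 227 -4.2 -118.6 5.8
287 227 6.3 -122.6 9.7
```

Call:
jog_arm(moves=[0,0,0,0,0,-1,1,0,0,0,0,0,-1,1,0,0,0,0,0,-1,1,0,0,0,0,0,-1,1,0,0,0,0,0,-1,1,0,0,0,0,0,-1,1,0,0,0,1,-1,0,1,0,0,0,1,-1,0,1,0,0,0,1,-1,0,1,0,0,0,1,-1,0,1])

```text
time_s: 1.1
position: [0.3076, -0.4356, 0.3654]
orientation: [-3.07, -0.661, 0.0]
wrist_force: [-0.1, -0.4, 0.3]
grip_width: 0.999
grasp_force: 0.0
```

Call:
jog_arm(moves=[0,0,0,1,-1,0,1,0,0,0,1,-1,0,1,0,0,0,1,-1,0,1,0,0,0,1,-1,0,1,0,0,0,1,-1,0,1,0,0,0,1,-1,0,1,0,0,0,1,-1,0,1,0,0,0,1,-1,0,1,0,0,0,1,-1,0,1,0,0,0,1,-1,0,1])

```text
time_s: 2.1
position: [0.4323, -0.1048, 0.3656]
orientation: [-3.071, -0.662, 0.0]
wrist_force: [1.1, 0.8, 0.3]
grip_width: 0.998
grasp_force: 0.0
```

Call:
jog_arm(moves=[0,0,0,1,-1,0,1,0,0,0,1,-1,0,1,0,0,0,1,-1,0,1,0,0,0,1,-1,0,1,0,0,0,1,-1,0,1,0,0,0,0,-1,0,1,0,0,0,0,-1,0,1,0,0,0,0,-1,0,1,0,0,0,0,-1,0,1,0,0,0,0,-1,0,1])

```text
time_s: 3.1
position: [0.4423, 0.1738, 0.3654]
orientation: [3.071, 0.662, -0.001]
wrist_force: [-0.5, 0.7, 0.7]
grip_width: 0.999
grasp_force: 0.0
```

Call:
jog_arm(moves=[-1,0,0.45,0,-1,0,1,-1,0,0,0,0,0,1,-1,0,0,0,0,0,1,-0.75,0,0,0,0,0,1,0,0,0,0,0,0,1,0,0,0,0,0,0,1])

```text
time_s: 3.7
position: [0.4331, 0.1944, 0.365]
orientation: [2.594, 0.485, 0.126]
wrist_force: [0.7, -0.5, 0.1]
grip_width: 0.998
grasp_force: 0.0
```

```bash
cat >> h.py <<'E'
from scipy.spatial.transform import Rotation as Ro
YAW=np.radians(-69.3);TR=pose(0,0,YAW)[0];n=TR@[-.5,0,np.sqrt(.75)];e1=TR@[np.sqrt(.75),0,.5];e2=TR[:,1]
def delta(target,Rt,s=None):
    s=s or robot.observe();R=Ro.from_rotvec(s['orientation'])
    print('shift units (cur tool axes)',(R.inv().apply(np.asarray(target)-s['position'])/.025).round(2),'turn units',np.degrees((R.inv()*Ro.from_matrix(Rt)).as_rotvec()/8).round(2))
def fproj(X,c):
    q=np.asarray(X)@c['R'].T+c['t'];r=np.linalg.norm(q[...,:2],axis=-1);k=np.arctan2(r,q[...,2])/r
    return q[...,:2]*k[...,None]*[c['fx'],c['fy']]+[c['cx'],c['cy']]
def fray(u,v,c):
    a=np.array([(u-c['cx'])/c['fx'],(v-c['cy'])/c['fy']]);t=np.hypot(*a);d=np.r_[a/t*np.sin(t),np.cos(t)]
    return -c['R'].T@c['t'],c['R'].T@d
def onplane(u,v,c,C,h):   # point on plane h above C along n, in (e1,e2) mm about C
    o,d=fray(u,v,c);X=o+d*((C+h*n-o)@n)/(d@n);return np.array([(X-C)@e1,(X-C)@e2])*1000
Rclip=np.c_[e2,e1,-n]
E
python3 - <<'E'
from h import *
c=robot.get_calibration('wrist');p,d=robot.capture('wrist');np.savez('pics/w1.npz',p=p,d=d,**c);cv2.imwrite('pics/w1.png',p)
C=np.array([.5641,.1748,.1454])
print(c,robot.observe()['qpos'].round(3))
L=C+.007*e1-.108*e2+.0045*n
print('pred flange,ringtop,loop,stud',fproj(np.array([C,C+.04*n,L,C-.072*e2+.0125*n]),c).round(1))
delta(L+.02*n,Rclip)
E
```

```text
{'fx': 371.64829954431775, 'fy': 371.64829954431775, 'cx': 310.2896361619804, 'cy': 238.6046438785089, 'R': array([[ 0.31550558, -0.81483081,  0.48631983],
       [-0.94657974, -0.23425246,  0.22161358],
       [-0.06665596, -0.53026082, -0.8452103 ]]), 't': array([-0.15616655,  0.39924952,  0.6215527 ])} [ 0.706  0.128  1.769 -0.482  1.442  2.02 ]
pred flange,ringtop,loop,stud [[262.5 101.3]
 [256.5  96.6]
 [269.  203. ]
 [260.9 169.7]]
shift units (cur tool axes) [ 0.27 -1.78  7.95] turn units [-0.11 -0.03  0.04]
```

View pics/w1.png

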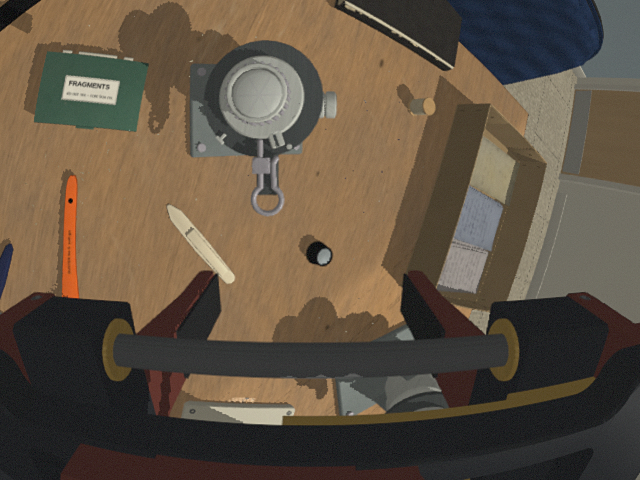

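The wrist view shows the loop at about (267,201), the flange at (263,98), the stud at (262,166), the lug at (280,143), and the locked mark around (222,138). Everything is within 2 px of prediction. I'll move closer and measure again.

Call:
jog_arm(moves=[-0.1,0,0,0.1,-0.9,0.5,1,0,0,0,0.1,-0.9,1,1,0,0,0,0,0,1,1,0,0,0,0,0,1,1,0,0,0,0,0,1,1,0,0,0,0,0,1,1,0,0,0,0,0,0,1,0,0,0,0,0,0,1])

```text
time_s: 4.55
position: [0.4495, 0.1677, 0.2249]
orientation: [2.581, 0.476, 0.131]
wrist_force: [0.4, 0.7, 0.8]
grip_width: 0.999
grasp_force: 0.0
```

```bash
python3 - <<'E'
from h import *
c=robot.get_calibration('wrist');p,d=robot.capture('wrist');np.savez('pics/w2.npz',p=p,d=d,**c)
C=np.array([.5641,.1748,.1454]);L=C+.007*e1-.108*e2+.0045*n
a,b=fproj(np.array([C+.04*n,L]),c);print(a,b)
delta(L,Rclip)
u,v=b.astype(int)
v0=max(v-190,0);u0=u-130;cr=p[v0:v0+250,u0:u0+260];print(u0,v0)
cv2.imwrite('pics/w2c.png',cv2.resize(cr,None,fx=2.3,fy=2.3,interpolation=cv2.INTER_CUBIC))
E
```

```text
[291.73865457  75.37868842] [304.80440367 242.35354271]
shift units (cur tool axes) [ 0.03 -0.13  3.28] turn units [-0.   -0.04  0.02]
174 52
```

View pics/w2c.png

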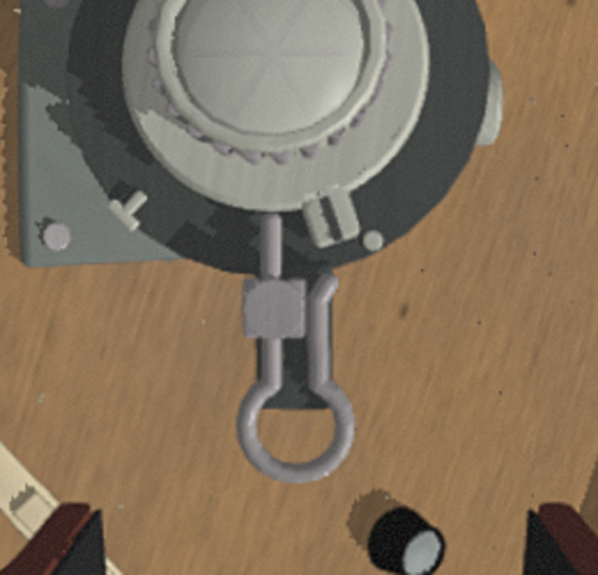

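The crop shows the loop centre at (296,425), i.e. full px (302.7,236.8), the stud at (274,308), the lug at (330,217), the T mark at (128,210) and the rest pip at (373,240). The loop is about 4 mm further along +e2 than predicted.

```bash
python3 - <<'E'
from h import *
z=np.load('pics/w2.npz');d=z['d'];c={k:z[k] for k in('fx','fy','cx','cy','R','t')}
C=np.array([.5641,.1748,.1454])
F=lambda x,y:(174+x/2.3,52+y/2.3)
for nm,x,y,h in [('loop c',296,425,.0045),('loopL',237,425,.0045),('loopR',355,425,.0045),('loopbot',296,483,.0045),('stud',274,308,.0125),('lug',330,217,.009),('T',128,210,.003),('pip',373,240,.003)]:
    print(nm,onplane(*F(x,y),c,C,h).round(1))
# heights from wrist depth (z along optical axis)
v,u=np.mgrid[:480,:640];a=(u-c['cx'])/c['fx'];b=(v-c['cy'])/c['fy'];t=np.hypot(a,b)+1e-9
k=np.tan(t)/t;P=np.stack([a*k*d,b*k*d,d],-1);P=(P-c['t'])@c['R'];q=np.stack([(P-C)@e1,(P-C)@e2,(P-C)@n],-1)*1000
for nm,x,y in [('loopL',241,425),('loopR',350,425),('bot',296,478),('leg',271,240),('stud',274,308),('skirt',180,170),('lug',345,225),('flange',430,200)]:
    U,V=map(round,F(x,y));w=q[V-2:V+3,U-2:U+3];print(nm,w[2,2].round(1),'maxh',w[...,2].max().round(1))
hh=q[...,2];roi=np.zeros(hh.shape,bool);roi[:160,200:400]=1
for nm,lo,hi,r in[('ring',34,46,.031),('skirt',6,12,.044)]:
    m=roi&(hh>lo)&(hh<hi)&(np.hypot(q[...,0],q[...,1])<60);A=q[m];print(nm,len(A),np.median(A[:,2]),cv2.minEnclosingCircle(A[:,:2].astype(np.float32)),A[:,:2].min(0),A[:,:2].max(0))
E
```

```text
loop c [   5.5 -104. ]
loopL [ -12.4 -104. ]
loopR [  23.4 -103.9]
loopbot [   5.5 -122.4]
stud [ -0.5 -67.6]
lug [ 15.4 -41.7]
T [-44.3 -38.8]
pip [ 28.1 -48.4]
loopL [ -10.6 -103.1    8.8] maxh 9.8
loopR [  21.5 -102.8    9.6] maxh 9.6
bot [   5.8 -119.6    8.6] maxh 10.1
leg [ -1.3 -48.1   9.7] maxh 10.7
stud [ -0.5 -67.5  14.1] maxh 15.3
skirt [-27.4 -27.8  10.8] maxh 12.7
lug [ 19.6 -44.1  10.7] maxh 12.7
flange [ 45.1 -36.2   1. ] maxh 1.0
ring 7572 38.85893389985957 ((-0.7773494124412537, 4.155825138092041), 31.424251556396484) [-31.59315202 -27.16789627] [30.13946957 35.2127851 ]
skirt 4769 10.999987633160831 ((1.6668663024902344, -0.896301805973053), 50.56206130981445) [-44.69976595 -50.10995236] [42.54073824 48.26997457]
```

```bash
cat >> h.py <<'E'
C=np.array([.5641,.1748,.1454])-.0007*e1+.0042*e2+.0013*n
L=C+.0065*e1-.1082*e2+.0052*n     # loop centre
E
python3 -c "
from h import *
delta(L+.0145*n,Rclip); print(L)"
```

```text
shift units (cur tool axes) [ 0.2  -0.18  2.62] turn units [-0.   -0.04  0.02]
[0.46744051 0.13638012 0.15392917]
```

Call:
jog_arm(moves=[0,-0.04,0,0.2,-0.18,0.8,0.3,0,0,0,0,0,0.9,0.3,0,0,0,0,0,0.92,0.3,0,0,0,0,0,0,0.3,0,0,0,0,0,0,0.3])

```text
time_s: 5.1
position: [0.4645, 0.1438, 0.1664]
orientation: [2.58, 0.477, 0.125]
wrist_force: [0.1, -0.3, -0.1]
grip_width: 0.656
grasp_force: 0.0
```

```bash
python3 - <<'E'
from h import *
c=robot.get_calibration('wrist');p,d=robot.capture('wrist');delta(L+.0145*n,Rclip);s=robot.observe();print(s['grip_width'],s['wrist_force'])
cv2.imwrite('pics/w3.png',cv2.resize(p[100:460,150:490],None,fx=1.6,fy=1.6))
E
```

```text
shift units (cur tool axes) [-0.01  0.03  0.02] turn units [-0.   -0.01  0.03]
0.6519873885921906 [ 0.25175066 -0.02030732 -0.46724562]
```

View pics/w3.png

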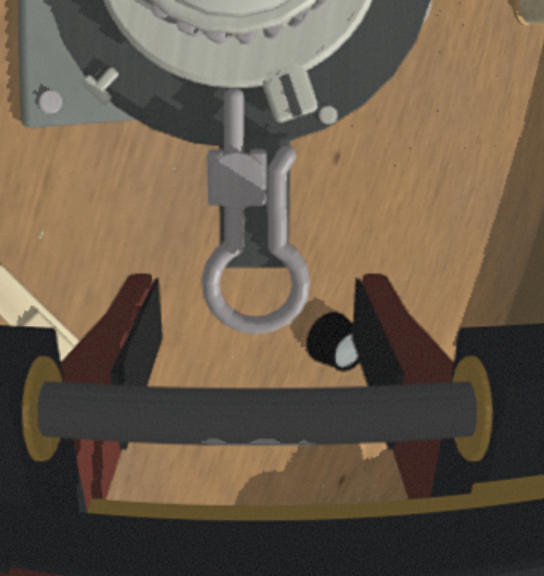

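```bash
python3 - <<'E'
from h import *
c=robot.get_calibration('wrist');s=robot.observe();R=Ro.from_rotvec(s['orientation'])
for y in(-.0287,.0287):
  for x in(-.01,0,.01):
    X=s['position']+R.apply([x,y,.017]);print(x,y,((fproj(X,c)-[150,100])*1.6).round(0))
for dx in (-.018,.018): print('loop',((fproj(L+dx*e1,c)-[150,100])*1.6).round(0))
E
```

```text
-0.01 -0.0287 [171. 310.]
0 -0.0287 [170. 282.]
0.01 -0.0287 [168. 254.]
-0.01 0.0287 [339. 310.]
0 0.0287 [341. 282.]
0.01 0.0287 [342. 254.]
loop [203. 285.]
loop [312. 285.]
```

```bash
python3 - <<'E'
from h import *
c=robot.get_calibration('wrist');p,d=robot.capture('wrist');s=robot.observe();R=Ro.from_rotvec(s['orientation'])
v,u=np.mgrid[:480,:640];a=(u-c['cx'])/c['fx'];b=(v-c['cy'])/c['fy'];t=np.hypot(a,b)+1e-9
k=np.tan(t)/t;P=np.stack([a*k*d,b*k*d,d],-1);P=(P-c['t'])@c['R']
T=R.inv().apply((P-s['position']).reshape(-1,3)).reshape(P.shape)*1000
for x,y in [(157,290),(157,310),(157,335),(140,340),(150,300),(130,400),(358,290),(358,320),(358,340),(375,330),(207,285),(304,285),(255,325)]:
    U,V=round(150+x/1.6),round(100+y/1.6);print((x,y),T[V,U].round(1))
m=(abs(T[...,1])>24)&(abs(T[...,1])<50)&(T[...,2]>-30)&(T[...,2]<25)&(d>0)
for sg in(-1,1):
    A=T[m&(np.sign(T[...,1])==sg)];print(len(A),np.percentile(A,[0,1,50,99,100],axis=0).round(1).tolist())
E
```

```text
(157, 290) [  7.3 -28.5  -8.8]
(157, 310) [  2.8 -28.  -13.7]
(157, 335) [ -3.4 -27.9 -16.6]
(140, 340) [  5.4 -28.1 -37.8]
(150, 300) [  9.  -28.1 -21.6]
(130, 400) [  27.8  -16.3 -102.1]
(358, 290) [ 10.   28.9 -15.7]
(358, 320) [  1.6  29.  -17.7]
(358, 340) [ -3.8  29.2 -19. ]
(375, 330) [  8.4  29.2 -38.6]
(207, 285) [  0.6 -15.9  13.2]
(304, 285) [ 0.8 16.  12.5]
(255, 325) [-13.6  -0.2  12.8]
8237 [[-9.8, -50.0, -30.0], [-4.5, -49.6, -28.1], [88.8, -33.5, 10.7], [147.8, -24.2, 22.8], [149.9, -24.0, 24.2]]
7735 [[-9.8, 24.0, -30.0], [-6.1, 24.3, -28.3], [94.7, 35.2, 21.0], [147.3, 49.7, 23.1], [149.1, 50.0, 24.0]]
```

```bash
python3 - <<'E'
from h import *
c=robot.get_calibration('wrist');s=robot.observe();R=Ro.from_rotvec(s['orientation'])
for z in(17,8,0,-8,-16):
  print(z,[((fproj(s['position']+R.apply([x,y,z/1000]),c)-[150,100])*1.6).round(0).tolist() for y in(-.0287,.0287) for x in(-.01,.01)])
print(robot.tip_reach,[a for a in dir(robot) if a[0]!='_'])
p,d=robot.capture('wrist');v,u=np.mgrid[:480,:640];a=(u-c['cx'])/c['fx'];b=(v-c['cy'])/c['fy'];t=np.hypot(a,b)+1e-9
k=np.tan(t)/t;P=(np.stack([a*k*d,b*k*d,d],-1)-c['t'])@c['R']
T=R.inv().apply((P-s['position']).reshape(-1,3)).reshape(P.shape)*1000
for y in(276,282,290,310,335):
    V=round(100+y/1.6);print(y,[(i,T[V,i].round(0).astype(int).tolist()) for i in range(243,254)])
E
```

```text
17 [[171.0, 310.0], [168.0, 254.0], [339.0, 310.0], [342.0, 254.0]]
8 [[167.0, 320.0], [164.0, 263.0], [343.0, 320.0], [346.0, 263.0]]
0 [[164.0, 331.0], [161.0, 271.0], [346.0, 331.0], [350.0, 271.0]]
-8 [[160.0, 342.0], [156.0, 280.0], [350.0, 342.0], [354.0, 280.0]]
-16 [[156.0, 354.0], [152.0, 290.0], [354.0, 354.0], [358.0, 290.0]]
0.017 ['IKError', 'capture', 'get_calibration', 'job_done', 'observe', 'tip_reach']
276 [(243, [12, -31, -9]), (244, [12, -30, -8]), (245, [-49, -61, 158]), (246, [-48, -60, 158]), (247, [-49, -59, 158]), (248, [-49, -59, 160]), (249, [-49, -58, 160]), (250, [-49, -57, 159]), (251, [-49, -56, 160]), (252, [-49, -55, 160]), (253, [-50, -54, 163])]
282 [(243, [12, -30, -15]), (244, [11, -30, -13]), (245, [10, -30, -10]), (246, [11, -29, -11]), (247, [10, -29, -9]), (248, [10, -28, -9]), (249, [10, -28, -9]), (250, [-53, -57, 158]), (251, [-54, -56, 161]), (252, [-54, -55, 161]), (253, [-54, -54, 161])]
290 [(243, [10, -29, -17]), (244, [10, -29, -16]), (245, [11, -28, -18]), (246, [10, -28, -16]), (247, [9, -28, -13]), (248, [8, -28, -10]), (249, [8, -28, -10]), (250, [7, -28, -7]), (251, [-59, -56, 160]), (252, [-59, -55, 160]), (253, [-59, -55, 162])]
310 [(243, [7, -28, -24]), (244, [6, -28, -22]), (245, [6, -28, -21]), (246, [4, -28, -17]), (247, [4, -28, -17]), (248, [3, -28, -14]), (249, [2, -28, -12]), (250, [1, -28, -9]), (251, [-72, -57, 161]), (252, [-72, -56, 160]), (253, [-72, -55, 161])]
335 [(243, [1, -28, -26]), (244, [1, -28, -26]), (245, [0, -28, -23]), (246, [-1, -28, -22]), (247, [-2, -28, -19]), (248, [-4, -28, -16]), (249, [-5, -28, -13]), (250, [-7, -28, -10]), (251, [-8, -28, -6]), (252, [-89, -57, 161]), (253, [-89, -56, 161])]
```

```bash
python3 - <<'E'
from h import *
z=np.load('pics/w2.npz');c={k:z[k] for k in('fx','fy','cx','cy','R','t')};d=z['d']
pos=np.array([.4495,.1677,.2249]);R=Ro.from_rotvec([2.581,.476,.131])
v,u=np.mgrid[:480,:640];a=(u-c['cx'])/c['fx'];b=(v-c['cy'])/c['fy'];t=np.hypot(a,b)+1e-9
k=np.tan(t)/t;P=(np.stack([a*k*d,b*k*d,d],-1)-c['t'])@c['R']
T=R.inv().apply((P-pos).reshape(-1,3)).reshape(P.shape)*1000
for sg in(-1,1):
    m=(T[...,1]*sg>35)&(T[...,1]*sg<60)&(abs(T[...,0])<12)&(T[...,2]<40)&(d>0);A=T[m];i=np.argsort(A[:,2])[-200::40];print(A[i].round(0).tolist())
E
```

```text
[[4.0, -44.0, -13.0], [0.0, -43.0, -12.0], [4.0, -43.0, -11.0], [8.0, -43.0, -9.0], [-3.0, -44.0, -8.0]]
[[0.0, 44.0, -13.0], [6.0, 44.0, -12.0], [10.0, 44.0, -11.0], [7.0, 44.0, -9.0], [12.0, 51.0, -8.0]]
```

Call:
jog_arm(moves=[0,0,0,0,0,0,-0.3,0,0,0,0,0,0,-0.3,0,0,0,0,0,0,-0.3,0,0,0,0,0,0,-0.3], grip_force=8)

```text
time_s: 5.65
position: [0.4639, 0.1432, 0.1653]
orientation: [2.579, 0.478, 0.124]
wrist_force: [0.7, 0.5, -0.5]
grip_width: 0.359
grasp_force: 0.0
```

The close test passed the loop's width without contact, and the wrist depth puts the fingertips at about z = -7 mm in the reported tool frame, 20 mm short of the clip's top. I'll work from the seen fingertips: reopen, go 22 mm deeper and measure again.

Call:
jog_arm(moves=[0,0,0,0,0,0,0.3,0,0,0,0,0,0,0.3,0,0,0,0,0,0,0.3,0,0,0,0,0,0.45,0.3,0,0,0,0,0,0.45,0.3,0,0,0,0,0,0,0.3,0,0,0,0,0,0,0.3])

```text
time_s: 6.35
position: [0.4676, 0.1319, 0.1452]
orientation: [2.579, 0.477, 0.122]
wrist_force: [-1.1, -0.7, 0.9]
grip_width: 0.648
grasp_force: 0.0
```

```bash
cat >> h.py <<'E'
def wcloud():
    c=robot.get_calibration('wrist');s=robot.observe();p,d=robot.capture('wrist');R=Ro.from_rotvec(s['orientation'])
    v,u=np.mgrid[:480,:640];a=(u-c['cx'])/c['fx'];b=(v-c['cy'])/c['fy'];t=np.hypot(a,b)+1e-9
    k=np.tan(t)/t;P=(np.stack([a*k*d,b*k*d,d],-1)-c['t'])@c['R']
    return p,d,P,R.inv().apply((P-s['position']).reshape(-1,3)).reshape(P.shape)*1000,s,c
def tips(T,w):
    for sg in(-1,1):
        y=T[...,1]*sg;m=(y>w-4)&(y<w+3)&(abs(T[...,0])<12)&(T[...,2]<12)&(T[...,2]>-40);A=T[m];i=np.argsort(A[:,2])[::-1]
        print('tip',sg,len(A),A[i[[0,10,30]]].round(1).tolist(),'x range near tip',np.percentile(A[A[:,2]>A[:,2].max()-6][:,0],[0,100]).round(1))
E
python3 - <<'E'
from h import *
p,d,P,T,s,c=wcloud();print(s['position'],s['grip_width'],s['wrist_force']);tips(T,s['grip_width']*44);delta(L+.0145*n,Rclip)
q=np.stack([(P-L)@e1,(P-L)@e2,(P-L)@n],-1)*1000
m=(abs(q[...,0])<22)&(q[...,1]>-22)&(q[...,1]<2)&(abs(q[...,2])<9)&(abs(T[...,1])<23);A=T[m]
print('loop in tool',len(A),A.min(0),A.max(0),np.percentile(A[:,2],[5,20,50]))
cv2.imwrite('pics/w4.png',cv2.resize(p[100:460,150:490],None,fx=1.6,fy=1.6))
E
```

```text
[0.46756599 0.13194107 0.14515007] 0.6476868306482112 [-1.10780545 -0.74596615  0.94728832]
tip -1 833 [[7.0, -28.0, -6.4], [6.2, -28.0, -7.1], [1.1, -28.0, -8.4]] x range near tip [-9.  11.9]
tip 1 798 [[4.8, 29.2, -6.1], [-5.3, 29.2, -7.0], [-5.5, 28.5, -8.7]] x range near tip [-9.6 11.9]
shift units (cur tool axes) [ 0.04  0.03 -0.95] turn units [0.   0.01 0.04]
loop in tool 1216 [-15.3083321  -17.95540383 -13.53307905] [ 3.49361238 17.53423632 -7.49687266] [-12.71941564 -12.2394937  -11.57703443]
```

View pics/w4.png

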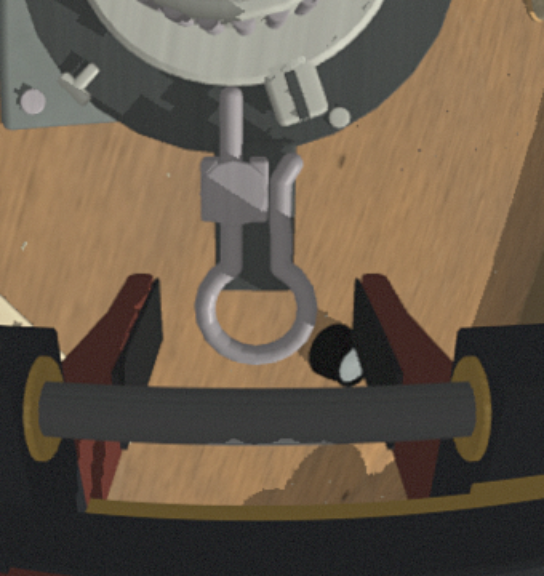

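The tips are now level with the loop's underside (tips at z -6.3, loop from -12.2 to -6.2) and the loop is centred in y. I'll back off 1 mm and grip.

Call:
jog_arm(moves=[0,0,0,0.05,0,-0.03,0.3,0,0,0,0,0,0,-0.5,0,0,0,0,0,0,-0.5,0,0,0,0,0,0,-0.5,0,0,0,0,0,0,-0.5,0,0,0,0,0,0,-0.5], grip_force=25)

```text
time_s: 7.0
position: [0.4689, 0.1334, 0.1465]
orientation: [2.579, 0.478, 0.124]
wrist_force: [-0.5, 0.4, 1.0]
grip_width: 0.388
grasp_force: 25.0
```

Call:
jog_arm(moves=[0,0,0,-0.2,0,0,-0.5,0,0,0,-0.3,0,0,-0.5,0,0,0,-0.3,0,0,-0.5,0,0,0,-0.3,0,0,-0.5,0,0,0,-0.3,0,0,-0.5,0,0,0,-0.3,0,0,-0.5,0,0,0,-0.3,0,0,-0.5,0,0,0,-0.3,0,0,-0.5])

```text
time_s: 7.8
position: [0.4145, 0.1125, 0.1466]
orientation: [2.579, 0.478, 0.124]
wrist_force: [-0.2, 0.5, -0.6]
grip_width: 0.392
grasp_force: 25.0
```

```bash
python3 - <<'E'
from h import *
p,d,P,T,s,c=wcloud();print(s['position'],s['grip_width'],s['grasp_force'],s['wrist_force'],s['qpos'].round(2));tips(T,s['grip_width']*44)
m=(abs(T[...,1])<16)&(T[...,2]<5)&(T[...,2]>-30)&(abs(T[...,0])<70)&(d>0);A=T[m]
for x in range(-20,70,6):
    B=A[(A[:,0]>=x)&(A[:,0]<x+6)];len(B)>3 and print(x,len(B),np.percentile(B[:,2],[5,20,50]).round(1),B[:,1].min().round(1),B[:,1].max().round(1))
cv2.imwrite('pics/w5.png',cv2.resize(p[100:460,150:490],None,fx=1.6,fy=1.6))
E
```

```text
[0.41454594 0.11253544 0.14659086] 0.3917999911578748 24.999930001795292 [-0.18212328  0.50719348 -0.56030096] [ 0.6   0.35  2.1  -0.64  0.94  2.26]
tip -1 863 [[-7.2, -16.6, -5.8], [10.5, -13.6, -7.6], [8.9, -13.5, -8.5]] x range near tip [-10.2  12. ]
tip 1 870 [[-8.4, 17.8, -5.7], [8.5, 17.5, -7.6], [7.3, 17.5, -8.4]] x range near tip [-11.5  11.9]
-20 140 [-11.1 -10.7 -10.1] -9.8 11.0
-14 523 [-11.1 -10.6  -9.8] -15.0 15.5
-8 303 [-11.2 -10.7 -10. ] -15.8 15.9
-2 220 [-11.3 -10.8 -10.1] -16.0 15.7
4 322 [-11.2 -10.7 -10. ] -16.0 16.0
10 427 [-11.2 -10.7  -9.9] -13.9 14.7
16 332 [-11.3 -10.9 -10.1] -9.2 10.3
22 341 [-11.3 -10.7 -10. ] -9.1 10.2
28 357 [-11.5 -10.8 -10.2] -9.6 10.2
34 374 [-11.4 -10.8 -10.1] -9.5 11.3
40 381 [-11.4 -10.8 -10. ] -9.3 12.7
46 192 [-11.4 -10.8 -10.2] -9.2 -3.5
52 194 [-11.6 -11.  -10.3] -9.2 -3.5
58 332 [-11.3 -10.3  -7.8] -11.1 10.6
64 725 [-5.9 -5.4 -4.9] -11.7 11.5
```

View pics/w5.png

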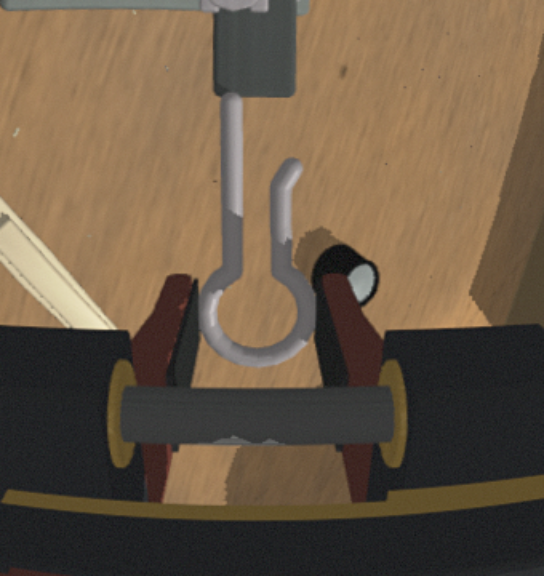

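The clip is out and held level: its top is at z -11 and its tip clears the outrigger at crop px (231,95). I'll lift it, level the tool and carry it to the bare spot.

Call:
jog_arm(moves=[0,0,0,-0.3,0,-0.5,-0.5,0,0,0,0,0,-0.9,-0.5,0,0,0,0,0,-0.9,-0.5,0,0,0,0,0,-0.9,-0.5,0,0,0,0,0,-0.8,-0.5,0.75,0,0,0,0,0,-0.5,0.75,0,0,0,0,0,-0.5,0.75,0,0,0,0,0,-0.5,0.75,0,0,0,0,0,-0.5,0.75,0,0,0,0,0,-0.5])

```text
time_s: 8.85
position: [0.3906, 0.1577, 0.2346]
orientation: [-3.085, -0.572, 0.002]
wrist_force: [-0.5, -0.6, -2.3]
grip_width: 0.388
grasp_force: 25.0
```

Call:
jog_arm(moves=[0,0,0,-0.2,0.6,0,-0.5,0,0,0,-0.2,1,0,-0.5,0,0,0,-0.2,1,0,-0.5,0,0,0,-0.2,1,0,-0.5,0,0,0,-0.2,1,0,-0.5,0,0,0,-0.2,1,0,-0.5,0,0,0,-0.2,1,0,-0.5,0,0,0,-0.2,1,0,-0.5,0,0,0,-0.2,1,0,-0.5,0,0,0,-0.2,1,0,-0.5])

```text
time_s: 9.85
position: [0.4296, -0.0856, 0.2343]
orientation: [3.088, 0.572, -0.004]
wrist_force: [-0.2, -0.1, -0.6]
grip_width: 0.391
grasp_force: 25.0
```

```bash
python3 - <<'E'
from h import *
s=robot.observe();print(s['position'],s['grip_width'],s['grasp_force'],s['wrist_force'],s['qpos'].round(2))
delta([.455,-.135,.03],np.c_[e2,np.cross([0,0,-1],e2),[0,0,-1]])
E
```

```text
[ 0.42957703 -0.08558195  0.23425823] 0.3911910438586552 25.000356808304787 [-0.17211684 -0.0958464  -0.57069253] [-0.22  0.12  2.01 -0.    1.02  0.98]
shift units (cur tool axes) [0.26 2.21 8.17] turn units [0.   0.02 0.03]
```

Call:
jog_arm(moves=[0,0.02,0.03,0.26,0.8,0,-0.5,0,0,0,0,0.8,1,-0.5,0,0,0,0,0.6,1,-0.5,0,0,0,0,0,1,-0.5,0,0,0,0,0,1,-0.5,0,0,0,0,0,1,-0.5,0,0,0,0,0,1,-0.5,0,0,0,0,0,1,-0.5,0,0,0,0,0,0.8,-0.5,0,0,0,0,0,0,-0.5])

```text
time_s: 10.85
position: [0.4537, -0.1334, 0.0371]
orientation: [-3.089, -0.565, 0.006]
wrist_force: [-0.4, 0.3, -0.5]
grip_width: 0.389
grasp_force: 25.0
```

```bash
python3 - <<'E'
from h import *
p,d,P,T,s,c=wcloud();print(s['position'],s['orientation'],s['grip_width'],s['wrist_force']);tips(T,s['grip_width']*44)
def prof(T):
  m=(abs(T[...,1])<16)&(T[...,2]<2)&(T[...,2]>-30)&(d>0);A=T[m]
  for x in(-16,0,24,50):
    B=A[(A[:,0]>=x)&(A[:,0]<x+6)];len(B)>3 and print(x,len(B),np.percentile(B[:,2],[5,20,50]).round(1))
prof(T)
m=(abs(T[...,0]-40)<60)&(abs(T[...,1])<60)&(T[...,2]>12)&(T[...,2]<60);print('table z in tool',np.median(T[m][:,2]),m.sum(),'world z',np.median(P[m][:,2]))
E
```

```text
[ 0.45374944 -0.13337759  0.03706687] [-3.08870639 -0.56478615  0.00602025] 0.3890454204357785 [-0.3740352   0.29497269 -0.53723129]
tip -1 857 [[9.5, -14.2, -6.6], [-9.2, -16.5, -7.8], [9.8, -13.5, -8.8]] x range near tip [-10.2  11.9]
tip 1 877 [[-6.9, 17.7, -6.8], [-6.9, 17.6, -7.9], [-11.4, 13.8, -8.6]] x range near tip [-11.9  12. ]
-16 523 [-11.5 -10.9 -10.3]
0 232 [-11.5 -11.  -10.4]
24 342 [-11.3 -10.8 -10.2]
50 191 [-11.5 -10.7 -10.2]
table z in tool 36.74337912710503 38004 world z 0.00016850688700070971
```

Call:
jog_arm(moves=[0,0,0,0,0,0.4,-0.5,0,0,0,0,0,0.4,-0.5,0,0,0,0,0,0.4,-0.5,0,0,0,0,0,0.3,-0.5,0,0,0,0,0,0,-0.5])

```text
time_s: 11.4
position: [0.4544, -0.1341, -0.0001]
orientation: [-3.09, -0.564, 0.003]
wrist_force: [-0.4, 0.1, -0.9]
grip_width: 0.395
grasp_force: 25.0
```

```bash
python3 - <<'E'
from h import *
p,d,P,T,s,c=wcloud();print(s['position'],s['orientation'],s['wrist_force'])
m=(abs(T[...,1])<16)&(T[...,2]<-9)&(T[...,2]>-30)&(d>0);A=T[m]
for x in(-16,0,24,50):
    B=A[(A[:,0]>=x)&(A[:,0]<x+6)];len(B)>3 and print(x,len(B),np.percentile(B[:,2],[5,20,50]).round(1))
m=(abs(T[...,0]-40)<60)&(abs(T[...,1])<60)&(abs(P[...,2])<.01)&(abs(T[...,1])>22);print('table z in tool',np.percentile(T[m][:,2],[20,50,80]),m.sum())
E
```

```text
[ 4.54372479e-01 -1.34053616e-01 -8.23308565e-05] [-3.09009687 -0.56411281  0.00314526] [-0.36155108  0.12012777 -0.94073946]
-16 448 [-11.6 -11.1 -10.5]
0 213 [-11.5 -11.  -10.6]
24 298 [-11.5 -10.9 -10.4]
50 174 [-11.6 -10.9 -10.3]
table z in tool [-0.90290944 -0.34823276  0.18902139] 33524
```

Call:
jog_arm(moves=[0,0,0,0,0,0.05,-0.5,0,0,0,0,0,0.05,-0.5,0,0,0,0,0,0.05,-0.5,0,0,0,0,0,0,-0.5])

```text
time_s: 11.85
position: [0.4552, -0.1343, -0.0028]
orientation: [3.09, 0.564, -0.0]
wrist_force: [0.5, 0.8, -0.6]
grip_width: 0.39
grasp_force: 25.0
```

Call:
jog_arm(moves=[0,0,0,0,0,0.04,-0.5,0,0,0,0,0,0,-0.5])

```text
time_s: 12.05
position: [0.4551, -0.1343, -0.0038]
orientation: [3.09, 0.564, -0.0]
wrist_force: [-0.4, -0.4, -0.4]
grip_width: 0.389
grasp_force: 25.0
```

Call:
jog_arm(moves=[0,0,0,0,0,0.03,-0.5,0,0,0,0,0,0,-0.5])

```text
time_s: 12.25
position: [0.4551, -0.1343, -0.0046]
orientation: [3.09, 0.564, -0.0]
wrist_force: [0.2, 0.5, -0.9]
grip_width: 0.389
grasp_force: 25.0
```

Call:
jog_arm(moves=[0,0,0,0,0,0.03,-0.5,0,0,0,0,0,0,-0.5])

```text
time_s: 12.45
position: [0.4552, -0.1343, -0.0048]
orientation: [3.09, 0.564, -0.0]
wrist_force: [-1.2, 0.4, 7.9]
grip_width: 0.391
grasp_force: 25.0
```

Contact with the table (8 N). Release.

Call:
jog_arm(moves=[0,0,0,0,0,0,-0.1,0,0,0,0,0,0,0.1,0,0,0,0,0,0,0.3,0,0,0,0,0,0,0.3,0,0,0,0,0,-0.3,0.3,0,0,0,0,0,-1,0.3,0,0,0,0,0,-1,1,0,0,0,0,0,-1,1,0,0,0,0,0,-1,1,0,0,0,0,0,-1,1])

```text
time_s: 13.45
position: [0.455, -0.1341, 0.1287]
orientation: [3.09, 0.564, -0.0]
wrist_force: [-0.7, -0.5, -0.4]
grip_width: 0.971
grasp_force: 0.0
```

```bash
python3 - <<'E'
from h import *
p,d,P,T,s,c=wcloud();print(s['position'],s['qpos'].round(2))
m=(P[...,2]>.0025)&(P[...,2]<.02)&(abs(P[...,0]-.47)<.07)&(abs(P[...,1]+.13)<.07);A=P[m];print(len(A),A.min(0),A.max(0),np.percentile(A[:,2],[50,90,99]))
# collar target: tool x rotated; fingers' tips 13 mm below collar centre => TCP(tool z -7 at tip)
Rc=Ro.from_matrix(Rclip)*Ro.from_rotvec([0,0,np.radians(-80)])
cc=C+.025*n;print('collar centre',cc);delta(cc+.12*n,Rc.as_matrix())
E
```

```text
[ 0.45495887 -0.13414774  0.12871195] [-0.31  0.34  2.02 -0.    0.78  0.9 ]
1661 [ 0.40018489 -0.17488829  0.0025175 ] [ 0.53817647 -0.06004099  0.0198558 ] [0.00553581 0.00696414 0.0173863 ]
collar centre [0.56316639 0.18915277 0.16782647]
shift units (cur tool axes) [  8.57 -13.    -5.61] turn units [-3.07 -2.62 -9.77]
```

Call:
jog_arm(moves=[0,0,0,0,0,-1,1,0,0,0,0,0,-1,1,0,0,0,0,0,-1,1,0,0,0,0,0,-1,1,0,0,0,0,-0.5,-1,1,0,0,0,0.5,-1,-1,1,0,0,0,0.7,-1,-1,1,0,0,0,0.7,-1,-1,1,0,0,0,0.7,-1,0,1,0,0,0,0.7,-1,0,1])

```text
time_s: 14.5
position: [0.4841, 0.0248, 0.3283]
orientation: [3.09, 0.564, 0.003]
wrist_force: [0.7, -0.7, -0.8]
grip_width: 1.002
grasp_force: 0.0
```

Call:
jog_arm(moves=[0,0,0,0.7,-1,0,1,0,0,0,0.7,-1,0,1,0,0,0,0.7,-1,0,1,0,0,0,0.7,-1,0,1,0,0,0,0.7,-1,0,1,-0.7,0,0,0.7,-1,0,1,-0.8,0,0,0.7,-1,0,1,-0.8,0,0,0.5,-0.5,0,1,-0.8,0,0,0,0,0,1,-0.6,0,0,0,0,0,1])

```text
time_s: 15.5
position: [0.5436, 0.2476, 0.3217]
orientation: [2.583, 0.474, 0.126]
wrist_force: [-0.8, -0.4, -0.7]
grip_width: 1.0
grasp_force: 0.0
```

Call:
jog_arm(moves=[0,0,-1,0,0,0,1,0,0,-1,0,0,0,1,0,0,-1,0,0,0,1,0,0,-1,0,0,0,1,0,0,-1,0,0,0,1,0,0,-1,0,0,0,1,0,0,-1,0,0,0,1,0,0,-1,0,0,0,1,0,0,-1,0,0,0,1,0,0,-1,0,0,0,1])

```text
time_s: 16.5
position: [0.5437, 0.2462, 0.3219]
orientation: [1.699, 2.062, -0.352]
wrist_force: [0.5, -0.6, 1.1]
grip_width: 0.999
grasp_force: 0.0
```

```bash
cat >> h.py <<'E'
def Rcol(a): return (Ro.from_matrix(Rclip)*Ro.from_rotvec([0,0,np.radians(a)])).as_matrix()
cc=C+.025*n
E
python3 - <<'E'
from h import *
s=robot.observe();print(s['position'],s['qpos'].round(2));delta(cc+.12*n,Rcol(-80))
E
```

```text
[0.54369274 0.24623493 0.32188772] [ 0.66  0.36  1.57 -0.5   1.4   0.6 ]
shift units (cur tool axes) [ 0.95 -0.24  1.75] turn units [-0.01 -0.05  0.04]
```

Call:
jog_arm(moves=[0,-0.05,0,0.5,-0.24,0.8,1,0,0,0,0.45,0,0.95,1,0,0,0,0,0,0,1,0,0,0,0,0,0,1])

```text
time_s: 16.9
position: [0.5423, 0.245, 0.272]
orientation: [1.701, 2.051, -0.357]
wrist_force: [0.2, 0.7, -0.0]
grip_width: 1.002
grasp_force: 0.0
```

```bash
cat >> h.py <<'E'
def ringm():
    p,d,P,T,s,c=wcloud();q=np.stack([(P-C)@e1,(P-C)@e2,(P-C)@n],-1)*1000;h=q[...,2];r=np.hypot(q[...,0],q[...,1])
    m=(h>33)&(h<48)&(r<42);A=T[m];cen,rad=cv2.minEnclosingCircle(A[:,:2].astype(np.float32))
    print('ring in tool',len(A),cen,rad,'ring top z',np.percentile(A[:,2],[1,5,20]),'h',np.percentile(q[m][:,2],[80,95,99]))
    k=(h>7)&(h<15)&(r>34)&(r<43);print('skirt',k.sum(),np.median(h[k]),np.median(T[k][:,2]))
    return p,T,q,s,c
E
python3 - <<'E'
from h import *
p,T,q,s,c=ringm();tips(T,s['grip_width']*44);delta(cc+.12*n,Rcol(-80))
cv2.imwrite('pics/w6.png',cv2.resize(p,(800,600)))
E
```

```text
ring in tool 4329 (1.1117984056472778, 0.24628661572933197) 31.46472930908203 ring top z [104.17751444 104.77983496 105.883561  ] h [39.17742537 40.28941475 40.88249129]
skirt 2422 9.826843395422664 135.22311108475262
tip -1 1169 [[-3.2, -43.9, -6.1], [8.1, -43.2, -7.0], [9.5, -44.3, -8.1]] x range near tip [-10.   11.4]
tip 1 1088 [[-2.0, 44.6, -6.5], [3.1, 44.9, -7.4], [-8.7, 44.2, -8.3]] x range near tip [-10.2  11.4]
shift units (cur tool axes) [ 0.02 -0.04  0.03] turn units [-0.01  0.   -0.  ]
```

View pics/w6.png

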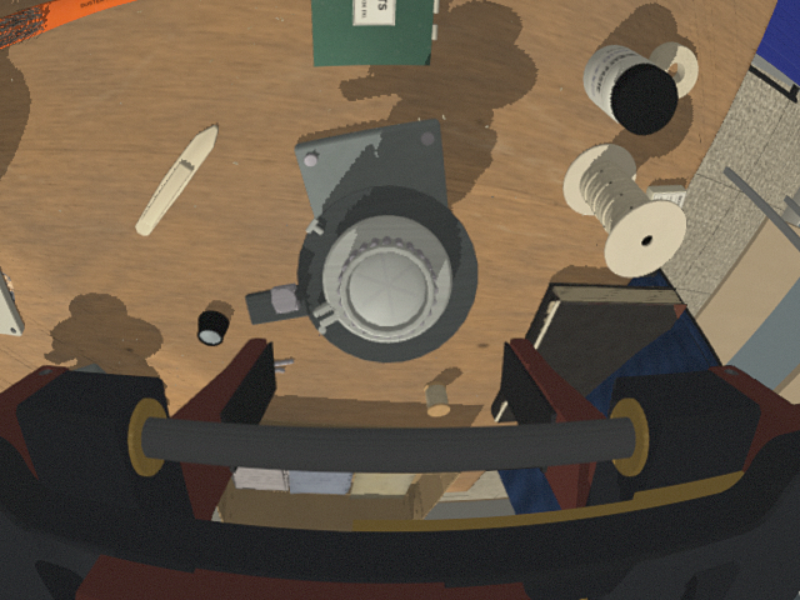

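The collar is centred within 1 mm in the tool frame and the stud hole is empty; the lug is at (325,317) and the T mark at (315,227) in this view. I'll go 130 mm down along -n, leaving the tips about 10 mm above the skirt.

Call:
jog_arm(moves=[0,0,0,0.04,0,0.8,1,0,0,0,0,0,0.8,1,0,0,0,0,0,0.8,1,0,0,0,0,0,0.8,1,0,0,0,0,0,0.7,1,0,0,0,0,0,0.7,1,0,0,0,0,0,0.6,1,0,0,0,0,0,0,1])

```text
time_s: 17.75
position: [0.565, 0.1842, 0.1582]
orientation: [1.702, 2.051, -0.358]
wrist_force: [-0.3, -0.3, -0.7]
grip_width: 1.001
grasp_force: 0.0
```

```bash
python3 - <<'E'
from h import *
p,T,q,s,c=ringm();tips(T,s['grip_width']*44);print(s['wrist_force'],s['qpos'].round(2));delta(cc-.01*n,Rcol(-80))
E
```

```text
ring in tool 11464 (0.08357767760753632, 0.1332399696111679) 31.48692512512207 ring top z [-26.77210275 -26.1568923  -24.93744631] h [38.94627247 40.14846491 40.77502195]
skirt 5196 9.822003178380694 4.166964689968889
tip -1 1377 [[4.0, -43.7, 7.1], [0.4, -43.8, 6.4], [2.2, -42.5, 6.1]] x range near tip [-11.8  12. ]
tip 1 1323 [[-3.7, 44.0, 6.7], [8.2, 43.0, 5.9], [5.6, 43.0, 5.4]] x range near tip [-11.9  12. ]
[-0.34151777 -0.33077007 -0.70847387] [ 0.56  0.53  1.73 -0.59  1.08  0.71]
shift units (cur tool axes) [-0.02 -0.02 -0.  ] turn units [-0.01  0.01 -0.  ]
```

Well centred. Grip the ring at 35 N and check.

Call:
jog_arm(moves=[0,0,0,0,0,0,0,0,0,0,0,0,0,0,0,0,0,0,0,0,0,0,0,0,0,0,0,0,0,0,0,0,0,0,0], grip_force=35)

```text
time_s: 18.3
position: [0.5642, 0.1853, 0.1592]
orientation: [1.702, 2.051, -0.357]
wrist_force: [-4.0, 1.3, 4.9]
grip_width: 0.697
grasp_force: 35.0
```

Call:
jog_arm(moves=[0,0,0.5,0,0,0,0,0,0,0.5,0,0,0,0,0,0,0.5,0,0,0,0,0,0,0.5,0,0,0,0,0,0,0.5,0,0,0,0,0,0,0,0,0,0,0])

```text
time_s: 18.9
position: [0.5643, 0.1853, 0.1592]
orientation: [2.013, 1.707, -0.241]
wrist_force: [-5.7, 1.7, 5.6]
grip_width: 0.698
grasp_force: 35.0
```

```bash
cat >> h.py <<'E'
def lug():
    p,d,P,T,s,c=wcloud();q=np.stack([(P-C)@e1,(P-C)@e2,(P-C)@n],-1)*1000;r=np.hypot(q[...,0],q[...,1]);h=q[...,2]
    th=np.degrees(np.arctan2(q[...,0],-q[...,1]))  # 0 at stud, + to pip; decreases when locking
    m=(r>48)&(r<55)&(h>6)&(h<13)&(abs(th)<85);A=th[m];a=np.median(A);A=A[abs(A-a)<12];print('lug',m.sum(),A.min(),A.max(),'mid',(A.min()+A.max())/2,A.mean())
    m=(r>57)&(r<64)&(h>1.6)&(h<6)
    for nm,t0 in(('pip',29),('T',-45)):
        B=th[m&(abs(th-t0)<9)];len(B) and print(nm,len(B),B.mean(),B.min(),B.max())
    w=Ro.from_rotvec(s['orientation']).as_matrix();print('tool angle',np.degrees(np.arctan2(-w[:,0]@e1*-1,w[:,0]@e2)),'q6',s['qpos'][5],'F',s['wrist_force'].round(1),'torque',s['ft_torque'].round(2))
    return p,q,c
E
python3 -c "
from h import *
lug()"
```

```text
return _methods._mean(a, axis=axis, dtype=dtype,
  ret = ret.dtype.type(ret / rcount)
Traceback (most recent call last):
  File "h.py", line 49, in lug
    m=(r>48)&(r<55)&(h>6)&(h<13)&(abs(th)<85);A=th[m];a=np.median(A);A=A[abs(A-a)<12];print('lug',m.sum(),A.min(),A.max(),'mid',(A.min()+A.max())/2,A.mean())
                                                                                                          ~~~~~^^
ValueError: zero-size array to reduction operation minimum which has no identity
```

Call:
jog_arm(moves=[0,0,0.7,0,0,0,0,0,0,0.7,0,0,0,0,0,0,0.7,0,0,0,0,0,0,0.7,0,0,0,0,0,0,0.7,0,0,0,0,0,0,0.7,0,0,0,0,0,0,0.7,0,0,0,0,0,0,0.6,0,0,0,0,0,0,0,0,0,0,0])

```text
time_s: 19.85
position: [0.5646, 0.1853, 0.1593]
orientation: [2.486, 0.822, 0.026]
wrist_force: [-4.4, 1.0, 5.5]
grip_width: 0.702
grasp_force: 35.0
```

Call:
jog_arm(moves=[0,0,0,0,0,0,0.5,0,0,0,0,0,0,1,0,0,0,0,0,0,1,0,0,0,0,0,0,1,0,0,0,0,0,-0.5,1,0,0,0,0,0,-1,1,0,0,0,0,0,-1,1,0,0,0,0,0,-1,1,0,0,0,0,0,-0.5,1,0,0,0,0,0,0,1])

```text
time_s: 20.85
position: [0.5482, 0.2334, 0.2473]
orientation: [2.486, 0.824, 0.032]
wrist_force: [0.5, -0.3, -0.4]
grip_width: 0.998
grasp_force: 0.0
```

```bash
python3 -c "
from h import *
p,q,c=lug();ringm()
u,v=fproj(C-.04*e2,c).astype(int);print(u,v)
v0=max(v-90,0);u0=max(u-100,0);cv2.imwrite('pics/w7.png',cv2.resize(p[v0:v0+180,u0:u0+200],None,fx=3.3,fy=3.3,interpolation=cv2.INTER_CUBIC));print(u0,v0)
"
```

```text
lug 145 -53.915265629524974 -37.42454449474659 mid -45.66990506213578 -46.07446321497394
pip 4 27.94476970110816 26.432318708259057 29.68274703817707
T 31 -46.47888545469511 -50.50185465198947 -41.9193294136758
tool angle -15.962053130759864 q6 1.7840574414008772 F [ 0.5 -0.3 -0.4] torque [0.16 0.05 0.01]
ring in tool 5313 (-0.502057671546936, 0.4864577651023865) 31.511817932128906 ring top z [74.81798514 75.45983143 76.53887214] h [39.12439533 40.20512988 40.84516427]
skirt 2739 9.769124305374785 105.89540986555897
296 279
196 189
```

View pics/w7.png

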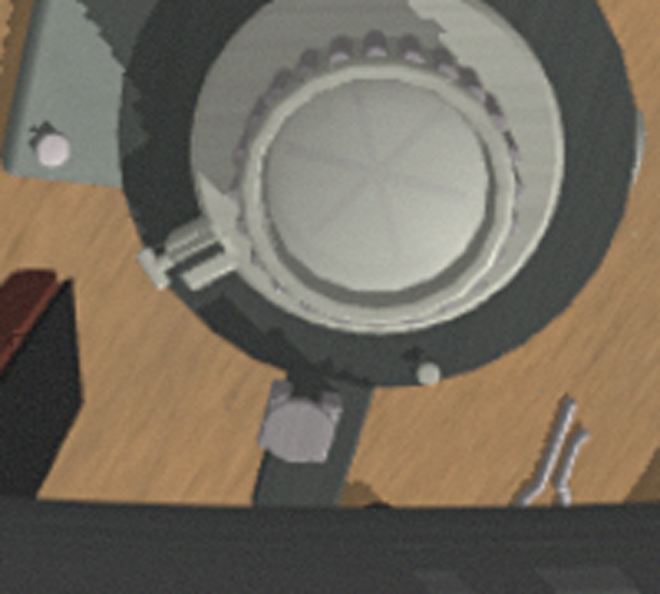

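The lug's dark line at crop px (205,250) lines up with the T mark at (160,265): -46° against -46.5°, so the collar is about 1.30 rad. The clip lies flat on the table at lower right, and the gripper is well clear. Handing in.

```bash
python3 -c "
from cell import robot
print(robot.job_done())"
```

```text
the job is handed in; nothing more can be done
None
```

I pulled the hitch clip out and laid it flat on the bare table, then turned the lock collar clockwise until the lug lined up with the locked mark (about 1.30 rad); handed in at about 21 s with the gripper clear and the bystanders untouched.

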